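Load a row of blanks into a spring magazine

TASK

Pick up the loose wooden blank and set it down square behind the row of three, long sides parallel and without touching the three. Then push on that last blank only, driving all four as one straight row into the magazine against its spring plate until both red catches have snapped shut behind the last blank; press gently, do not ram the plate hard against its end stop, and let go. Leave the other things on the bench alone.

Things in the scene. Friction and masses are not known exactly. Their poses are not given: they have to be found in the camera images.
- magazine: Two green guide rails fixed on the bench, 24 mm high, 110 mm apart inside, x = 15 to 235 mm, mouth flared. Origin: bench level, centre line, where the back of the caught last blank nominally stays. x: loading direction; y: left of it; z up. Its aluminium end unit (plate and catches together, all under 38 mm high) was set by hand, up to 6 mm further in or out than nominal (not measured).
- follower (a joint): Orange spring plate closing the far end, 94 mm wide, 24 mm high. Value: m pushed in; 0 free, face nominally at magazine x = 192 mm. It presses back 2.4 N plus 0.4 N per mm; at 13.5 mm it meets a hard stop and the force shoots up: over 22 N on the plate is ramming. The catches snap at about 10 to 11 mm; four caught blanks leave it near 9 mm.
- catch_left (a joint): Red sprung one-way catch at the mouth's left (+y): an arm, z 5 to 19 mm, 6 mm thick, on a pin nominally at magazine (-50, 66) mm, tip at (0, 46) mm, slanting into the path. Value: rad, 0 closed, about 0.19 when a passing blank presses it aside. Behind the last blank it snaps shut and stops it coming back. Catches and drag of the row together resist by 4 to 10 N.
- catch_right (a joint): The same catch mirrored on the right of the mouth (-y).
- blank_1: First of three equal dark wooden blanks waiting in a row on the bench before the mouth: 50 mm (its x, the loading direction) by 105 mm (its y, across) by 22 mm high, 90 g (varies). Origin: centre of its underside. Nearest the mouth. Up to 5 mm off line and 0.05 rad askew, gaps of about 10 mm between the blanks.
- blank_2: The second blank in the row, like blank_1, behind it.
- blank_3: The third blank in the row, like blank_1, at the tail of the row. Pushed from behind, the row tends to swing out; in the rails (2.5 mm clear on either side) a row more than about 0.07 rad askew binds.
- blank_4: The loose blank, same size and wood, lying flat by itself on the robot's right, to become the last of the row. Origin: centre of its underside; x along its 50 mm side, to lie along the magazine's x. It may be set up to about 65 mm behind blank_3 (leaving room for fingers); pushing closes the gap.
- mug: Bystander: dark and white mug, 97 mm high.
- tape_measure: Bystander: yellow tape measure, 79 mm.
- pencil: Bystander: red pencil, 168 mm.
- screwdriver: Bystander: screwdriver with yellow handle, 148 mm.
Mind the look-alikes: they are no part of the job. What is shaped like the blank_4 but blue or green is not meant.

How it is judged:
On the way:
1. the loose blank stands flat and square behind the waiting row, let go (horizontal distance between blank_4 and blank_3 below 0.13 m and x of blank_4 in the frame of blank_3 below -0.045 m and y of blank_4 in the frame of magazine between -0.02 and 0.02 m and angle between the x axis of blank_4 and the x axis of magazine, either way round below 0.2 rad and height (world z) of blank_4 below 0.005 m and angle between blank_4's own z axis and vertical below 0.1 rad and contact force between the fingers and blank_4 below 0.1 N and x of blank_1 in the frame of magazine below -0.085 m), for 0.2 s.
At the end, for the whole second after the job is handed in: All four blanks flat in one straight row in the magazine (neighbouring centres under 53.5 mm apart, each within 0.06 rad of the channel), the loose one last; both catches closed behind it (under 0.05 rad), the spring plate held pushed in by more than 6 mm; at rest (value of joint follower above 0.006 m and value of joint each of catch_left, catch_right below 0.05 rad and horizontal distance between blank_1 and blank_2 below 0.0535 m and horizontal distance between blank_2 and blank_3 below 0.0535 m and horizontal distance between blank_3 and blank_4 below 0.0535 m and x of blank_4 in the frame of blank_1 below -0.14 m and angle between the x axis of each of blank_1, blank_2, blank_3, blank_4 and the x axis of magazine, either way round below 0.06 rad and angle between each of blank_1, blank_2, blank_3, blank_4's own z axis and vertical below 0.06 rad and linear speed of each of blank_1, blank_2, blank_3, blank_4 below 0.01 m/s); the robot touches nothing.
It fails at once if the spring plate is rammed (more than 22 N on it) (contact force between follower and anything else above 22 N).
It fails at once if the robot pushes on one of the three front blanks (more than 1.5 N) (contact force between any of the fingers, the arm and blank_1 above 1.5 N or contact force between any of the fingers, the arm and blank_2 above 1.5 N or contact force between any of the fingers, the arm and blank_3 above 1.5 N).
It fails at once if the row buckles or splays (a front blank turns more than 0.3 rad from the channel or tips up) (angle between the x axis of any of blank_1, blank_2, blank_3 and the x axis of magazine, either way round above 0.3 rad or angle between any of blank_1, blank_2, blank_3's own z axis and vertical above 0.25 rad).
It fails at once if a bystander is moved by more than 20 mm (distance of any of mug, tape_measure, pencil, screwdriver from where it was at the start of the episode above 0.02 m).
It also fails if it takes over 72 s, if anything falls off the work surface, if the arm or the gripper's body presses on something with over 40 N, if the wrist force passes 120 N, or if a joint passes its speed limit or range.

ROBOT

A 6-joint arm with a two-finger parallel gripper is mounted at the origin on a cart in front of the work surface, level with it; the furniture and walls round the work are solid. World frame = base frame: x ahead of the robot, y to its left, z up, the work surface at z = 0. Lengths are in m, angles in rad, forces in N, time in s.
With the tool pointing down it reaches from about 0.25 to 0.725 m from the base axis. Payload 4 kg.
Tool frame: the origin (TCP) lies midway between the tips of the shut fingers; the grasp point (between the pads) lies 19 mm behind it; z points along the fingers, y is the line along which they close (so a half turn about z gives the same grasp; the last joint's range is limited). The gripper opens to 85 mm and grips with 20 to 120 N. Pads are 22 mm wide; open, the fingers measure 114 mm over their backs; the gripper's body (76 mm by 85 mm) begins 54 mm behind the grasp point. The pads swing forward as they close: fully open they stand 13 mm farther back than shut.
Start: joints at [-1.103, 0.241, 0.005, 1.335, 0, 1.571], TCP at [0.225, -0.446, 0.231] pointing down, gripper open.
Joint ranges: [-2.72, 2.72], [-1.05, 1.87], [-1.09, 1.28], [-1.99, 2.15], [-1.42, 1.44], [-3.14, 3.14]. Speed limits (rad/s): [2.79, 2.79, 3.14, 3.14, 3.14, 3.14].

INTERFACE

Orientations are given as a unit quaternion [x, y, z, w].
In Python, from workcell import bot gives the robot as it stands. The module is installed in compiled form; this text tells all that it offers.
- The arm moves only by the tool drive_tool, never from a script. Its arguments are lists of equal length, an entry for each row: "slide": the shift along the tool's x, y, z scaled (see below), a list of three; "rotation": the turn, a rotation vector about the tool's x, y, z scaled (see below), a list of three. A call has exactly 8 rows; each row is the pose to reach, as a shift and turn from the pose commanded when the call began, along the tool's axes at that moment; what a row does not reach only later rows make up. The controller multiplies each number of a shift by 250 mm and each number of a turn by 0.5 rad. A row lasts 1/8 s, in which the tool goes at most 62.5 mm and 10.7 degrees, less where a joint would pass 70% of its speed; a pose out of reach is approached as far as the arm can. A call with a number of a shift or a turn outside -1 to 1 is refused whole. A call with a gripper value outside its range is refused whole. "gripper" is the opening, from 0 (shut) to 1 (fully open), set as the call begins (left out, the last holds). The fingers move at their own pace and stop on an object; the grip force is fixed at half the most. Time passes only in rows, so rows that repeat a pose let the fingers close, or fill a call up. It gives the time, the measured TCP pose, the force, the opening and the grip force at its end, in the units of the state.
- bot.get_obs(): the state, without advancing time (a new reading comes with each control period).
- bot.camera(name): name is "scene" or "top"; returns a dict with "image" (384x512x3 uint8, red, green, blue), "z_map" (384x512 float32, m along the optical axis (not along the pixel's ray), 0 where there is no reading), "camera_matrix" (3x3 intrinsics, pixels), "k1" (the pictures are not rectified: a ray, as slopes to the right and down, at radius r is drawn at 1 + k1 r^2 times it, then the intrinsics apply), "xyz" and "orientation" of the camera in the world. Camera axes: x right, y up, looking along -z (the intrinsics and any distortion apply to the point x, -y, -z); pixel columns grow to the right and rows downward; lengths in m; the calibration is good to about 2 mm. A picture is of the moment at which its call begins.
- bot.job_done(): hands the job in; it is judged then, once.
The state is a dict: "clock": time; "joint_pos": joint angles; "joint_vel": joint speeds; "tau": joint torques, N m; "eef_pos": TCP position; "tool_rot": TCP orientation; "ft_force": force on the tool from outside, world axes, zero at the start; "ft_torque": the same for the moment, N m; "grip_width": finger opening in m; "grasp_force": force on a finger pad.
Only numpy, scipy, OpenCV 4.12 (cv2) and the standard library are available. Lean on these libraries where they do the work, as an engineer would, in place of code of your own. Each camera call takes 0.05 s, during which the arm holds its last target. There are 200 camera calls.

## Working session

There is one attempt and no reset: what is moved stays moved. The work goes in short steps, Python scripts to look and compute and a tool call to move; the robot and the scene stay as the last step left them, time stands still between calls to the robot, and variables do not carry over. Pictures are saved under pics/ and viewed, at most 10 in all, crops included, and the job is handed in when it is done.

Besides the shell and the picture viewer there is one more tool, called by a JSON object that holds its "fn" and its "kwargs", one argument or row to a line. drive_tool: Moves the arm, as the interface text tells. Shifts and turns lie within -1 to 1; 1 stands for 250 mm of shift or 0.5 rad of turn. Its arguments: {"type":"object","properties":{"slide":{"type":"array","items":{"type":"array","items":{"type":"number"}}},"rotation":{"type":"array","items":{"type":"array","items":{"type":"number"}}},"gripper":{"type":"number"}},"required":["slide","rotation"]}

```bash
mkdir -p pics && cat > h.py <<'E'
import numpy as np, cv2
from scipy.spatial.transform import Rotation as R
from workcell import bot
def shot(name, png=None):
    c=bot.camera(name)
    if png: cv2.imwrite('pics/'+png, c['image'][:,:,::-1])
    return c
def cloud(c):
    K=np.array(c['camera_matrix']);h,w=c['z_map'].shape
    u,v=np.meshgrid(np.arange(w),np.arange(h))
    p=np.stack([u,v],-1).reshape(-1,1,2).astype(np.float64)
    n=cv2.undistortPoints(p,K,np.array([c['k1'],0,0,0.]) ).reshape(h,w,2)
    z=c['z_map']
    P=np.stack([n[...,0]*z,-n[...,1]*z,-z],-1)
    return P@R.from_quat(c['orientation']).as_matrix().T+np.array(c['xyz'])
E
python3 - <<'E'
from h import *
for n in('top','scene'):
    c=shot(n,n+'0.png');print(n,c['xyz'],c['orientation'],c['k1'],c['camera_matrix']);np.savez(n+'0.npz',P=cloud(c),im=c['image'])
o=bot.get_obs();print(o)
E
```

```text
top [ 0.28212729 -0.08747859  1.4563903 ] [-0.05893896  0.06474399  0.70720944 -0.70156199] -0.026192635830252588 [[485.73001183   0.         255.51000389]
 [  0.         485.73001183 199.53761886]
 [  0.           0.           1.        ]]
scene [ 0.05364685 -1.09709934  0.52587135] [ 0.53360366 -0.11292975 -0.17983406  0.81864138] -0.0792300085870772 [[350.63411149   0.         258.00328934]
 [  0.         350.63411149 191.1912297 ]
 [  0.           0.           1.        ]]
{'clock': 0.1, 'joint_pos': array([-1.10300120e+00,  2.41317060e-01,  3.85322726e-03,  1.33520116e+00,
        3.16956315e-05,  1.57079923e+00]), 'joint_vel': array([ 0.00046791, -0.00235659,  0.00404461, -0.00210398,  0.00022604,
       -0.00042201]), 'tau': array([ 1.34296020e-03, -3.73139834e+01,  2.53009093e+01,  1.08570713e-02,
        7.37479445e-05,  2.23522210e-05]), 'eef_pos': array([ 0.2252118 , -0.44577031,  0.23051007]), 'tool_rot': array([ 9.72770360e-01,  2.31769182e-01, -2.01135962e-04, -9.12563872e-04]), 'ft_force': array([-0.32731319, -0.25822972, -0.16978408]), 'ft_torque': array([-0.00511126, -0.03642361,  0.04910357]), 'grasp_force': 0.0, 'grip_width': 0.08530890274933392}
```

View pics/top0.png

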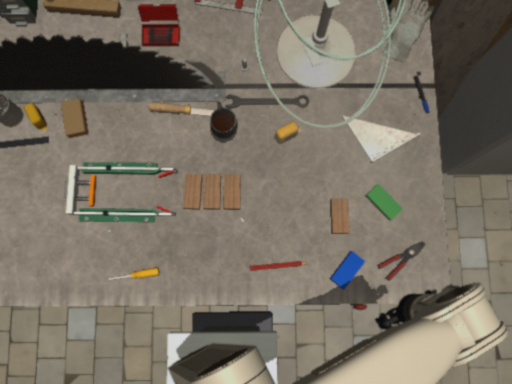

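View pics/scene0.png

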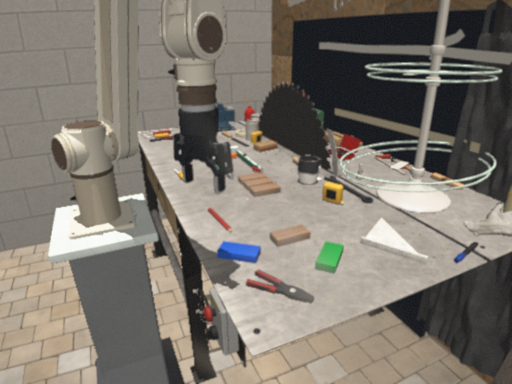

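Top view: the magazine is at px (70–175, 165–220), with its mouth facing right. The row of three is at px (192/211/231, 191), and the loose blank is at (340, 215). The pencil lies at (275, 266), the mug at (223, 123) and the tape measure at (287, 130).

```bash
cat >> h.py <<'E'
def rects(c,boxes,zlo=.012,zhi=.034):
    P=cloud(c) if 'z_map' in c else c['P']
    out=[]
    for (u0,u1,v0,v1) in boxes:
        q=P[v0:v1,u0:u1].reshape(-1,3);q=q[(q[:,2]>zlo)&(q[:,2]<zhi)]
        r=cv2.minAreaRect(q[:,:2].astype(np.float32)*1000);b=cv2.boxPoints(r)
        out.append((np.round(r[0],1),np.round(r[1],1),round(r[2],1),len(q),round(float(np.median(q[:,2]))*1000,1)))
    return out
E
python3 - <<'E'
from h import *
c=dict(np.load('top0.npz'));P=c['P'];im=c['im']
for r in rects(c,[(325,355,190,240),(75,162,158,178),(75,162,205,225)]):print(r)
print('table z',np.median(P[230:260,180:320,2]), P[250,250],P[190,250])
print(np.round(P[190,180:246,2]*1000,0))
for r in rects(c,[(180,202,168,215),(202,221,168,215),(221,245,168,215)]):print(r)
hsv=cv2.cvtColor(im,cv2.COLOR_RGB2HSV)
sub=(hsv[...,1]>180)&((hsv[...,0]<6)|(hsv[...,0]>174))
for nm,(u0,u1,v0,v1) in dict(cl=(145,190,160,185),cr=(145,190,200,222),pencil=(240,310,255,275)).items():
    m=np.zeros_like(sub);m[v0:v1,u0:u1]=sub[v0:v1,u0:u1];q=P[m];print(nm,len(q),np.round(q.min(0)*1000) if len(q) else 0,np.round(q.max(0)*1000) if len(q) else 0)
m=np.zeros_like(sub);m[170:210,85:100]=((hsv[...,0]>6)&(hsv[...,0]<18)&(hsv[...,1]>180))[170:210,85:100];q=P[m];print('plate',len(q),np.round(np.percentile(q,[2,50,98],axis=0)*1000))
s=[cv2.resize(im[140:290,60:260][:,:,::-1],None,fx=4,fy=4,interpolation=cv2.INTER_CUBIC)][0];cv2.imwrite('pics/crop1.png',s)
E
```

```text
(array([ 487.7, -351.8]), array([ 51.6, 104.2]), 89.4, 596, 21.7)
(array([636.9, 313.9]), array([ 55.4, 258.2]), 1.0, 556, 22.8)
(array([500.5, 311.8]), array([262. ,  41.9]), 88.6, 514, 22.4)
table z 1.2940415408890793e-05 [ 0.3865537  -0.08280425  0.00146805] [ 0.56926107 -0.08403166  0.00126084]
[ 4.  1. -3. -2. 20. 20. 22. 23. 24. 22. 21. 27. 23. 24. 22. 25. 27. 18.
 23. 20. 23.  2. -1.  8. 25. 24. 22. 22. 25. 27. 21. 19. 23. 29. 24. 19.
 20. 25. 20. 17. 10.  2. -2. -2. 19. 17. 20. 23. 24. 21. 25. 23. 23. 19.
 19. 19. 23. 23. 20. 21.  3.  2. -5. -2.  5.  2.]
(array([564.5,  90.5]), array([ 50.4, 105.9]), 86.7, 587, 21.9)
(array([564. ,  32.2]), array([ 50.5, 106.7]), 87.9, 587, 21.8)
(array([560.8, -32.2]), array([110.4,  59.8]), 0.6, 579, 22.0)
cl 27 [282. -87.  10.] [ 627.  192. 1456.]
cr 15 [503. 158.  15.] [516. 192.  26.]
pencil 107 [ 333. -231.    1.] [347. -88.  15.]
plate 130 [[523. 388.   9.]
 [567. 391.  23.]
 [611. 398.  31.]]
```

View pics/crop1.png

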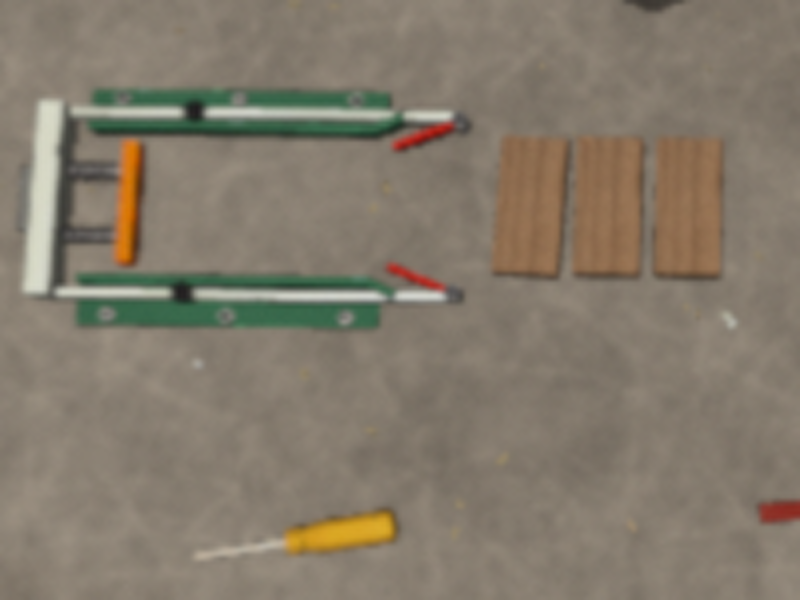

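Crop (4× scale, offset 60,140): the catch pins are near (460,122) and (453,295), the catch tips near (396,146) and (391,268), and the orange plate is at x≈130. The three blanks span x 497–720 and are nearly square to the channel.

```bash
cat >> h.py <<'E'
def onplane(c,uv,z):
    K=np.array(c['camera_matrix'])
    n=cv2.undistortPoints(np.array(uv,float).reshape(-1,1,2),K,np.array([c['k1'],0,0,0.])).reshape(-1,2)
    d=np.c_[n[:,0],-n[:,1],-np.ones(len(n))]@R.from_quat(c['orientation']).as_matrix().T
    o=np.array(c['xyz']);return o+d*((z-o[2])/d[:,2])[:,None]
E
python3 - <<'E'
from h import *
c=shot('top')
cr=lambda a:(np.array(a,float)+.5)/4-.5+np.array([60,140])
f=lambda a,z:np.round(onplane(c,cr(a),z)*1000,1)[:,:2].tolist()
print('pins',f([(461,122),(453,295)],.02));print('tips',f([(394,147),(389,268)],.019))
print('rail inner top L',f([(95,133),(375,134)],.024),'R',f([(80,276),(380,276)],.024))
print('rail ends',f([(392,100),(92,100),(380,318),(78,318)],.024))
print('rods',f([(75,112),(400,117),(60,291),(440,296)],.024))
print('plate front edge',f([(142,140),(133,264)],.024))
for n,q in dict(b1=[(503,137),(566,137),(559,275),(493,273)],b2=[(576,137),(642,137),(640,275),(573,274)],b3=[(656,137),(721,137),(720,275),(654,275)]).items():
    p=np.array(f(q,.022));print(n,p.mean(0),p.tolist())
# blank4 by colour
im=c['image'];hsv=cv2.cvtColor(im,cv2.COLOR_RGB2HSV)
for n,(u0,u1,v0,v1) in dict(b4=(320,360,185,245),b1=(178,203,165,218),b2=(203,221,165,218),b3=(221,248,165,218)).items():
    m=((hsv[...,1]>85)&(hsv[...,0]<25)).astype(np.uint8);k=np.zeros_like(m);k[v0:v1,u0:u1]=m[v0:v1,u0:u1]
    ct=max(cv2.findContours(k,0,cv2.CHAIN_APPROX_NONE)[0],key=cv2.contourArea).reshape(-1,2)
    p=onplane(c,ct,.022)[:,:2]*1000;r=cv2.minAreaRect(p.astype(np.float32));print(n,r)
E
```

```text
pins [[628.7, 143.5], [496.1, 146.7]]
tips [[609.9, 194.0], [517.0, 195.3]]
rail inner top L [[621.3, 419.8], [618.9, 207.6]] R [[511.8, 425.2], [510.2, 200.9]]
rail ends [[645.2, 195.5], [647.0, 423.5], [478.6, 200.0], [480.2, 425.0]]
rods [[637.8, 436.0], [632.0, 189.1], [500.6, 439.6], [494.8, 155.8]]
plate front edge [[615.6, 383.9], [520.6, 386.0]]
b1 [563.7   89.75] [[616.3, 111.1], [616.0, 63.5], [510.3, 67.5], [512.2, 116.9]]
b2 [563.1    31.525] [[615.9, 55.9], [615.6, 6.0], [509.9, 7.1], [511.0, 57.1]]
b3 [562.45  -28.625] [[615.5, -4.6], [615.1, -53.8], [509.4, -52.7], [509.8, -3.4]]
b4 ((487.0475769042969, -350.715576171875), (102.73584747314453, 50.61166000366211), 0.6066523194313049)
b1 ((563.4244995117188, 90.00453186035156), (50.16023635864258, 105.04985046386719), 86.31820678710938)
b2 ((563.2340698242188, 31.51490020751953), (49.45195388793945, 105.0809326171875), 88.24055480957031)
b3 ((562.5317993164062, -28.837963104248047), (49.02073287963867, 104.51622772216797), 88.35114288330078)
```

```bash
cat >> h.py <<'E'
def plan(x,y,z,yaw=0.):
    "tool-x yaw target in world; prints slide/rotation units"
    o=bot.get_obs();Rt=R.from_quat(o['tool_rot']);G=R.from_euler('z',yaw)*R.from_quat([1,0,0,0])
    s=Rt.inv().apply(np.array([x,y,z])/1000-o['eef_pos'])/.25
    r=(Rt.inv()*G).as_rotvec()/.5
    print('slide',np.round(s,4).tolist(),'rot',np.round(r,4).tolist(),'pos',np.round(o['eef_pos']*1000,1),'F',np.round(o['ft_force'],1),'t',round(o['clock'],2),'w',round(o['grip_width']*1000,1),'j',np.round(o['joint_pos'],2))
E
python3 -c "
from h import *
plan(487,-351,100,0)"
```

```text
slide [1.1056, 0.1344, 0.5222] rot [-0.0033, 0.0008, 0.9356] pos [ 225.2 -445.8  230.6] F [-0.1 -0.6  0.9] t 0.15 w 85.7 j [-1.1   0.24  0.    1.34 -0.    1.57]
```

{"fn": "drive_tool", "kwargs": {
  "slide": [
    [0.16,0.02,0.08],
    [0.33,0.04,0.16],
    [0.5,0.06,0.24],
    [0.66,0.08,0.32],
    [0.83,0.1,0.4],
    [0.98,0.12,0.46],
    [0.98,0.12,0.46],
    [0.98,0.12,0.46]
  ],
  "rotation": [
    [0,0,0.15],
    [0,0,0.3],
    [0,0,0.45],
    [0,0,0.6],
    [0,0,0.75],
    [0,0,0.936],
    [0,0,0.936],
    [0,0,0.936]
  ],
  "gripper": 1
}}

```text
clock: 1.15
eef_pos: [0.4571, -0.3625, 0.116]
tool_rot: [1.0, 0.0, -0.001, -0.0]
ft_force: [0.2, -0.0, -0.6]
grip_width: 0.0855
grasp_force: 0.0
```

```bash
python3 -c "
from h import *
plan(487,-351,40,0)"
```

```text
slide [0.1199, -0.0457, 0.3041] rot [-0.0008, 0.0024, 0.0012] pos [ 457.1 -362.5  116. ] F [ 0.2 -0.  -0.6] t 1.15 w 85.5 j [-0.67  0.48  0.04  1.14 -0.    2.47]
```

{"fn": "drive_tool", "kwargs": {
  "slide": [
    [0.06,-0.023,0.06],
    [0.12,-0.046,0.12],
    [0.12,-0.046,0.18],
    [0.12,-0.046,0.25],
    [0.12,-0.046,0.31],
    [0.12,-0.046,0.31],
    [0.12,-0.046,0.31],
    [0.12,-0.046,0.31]
  ],
  "rotation": [
    [0,0,0],
    [0,0,0],
    [0,0,0],
    [0,0,0],
    [0,0,0],
    [0,0,0],
    [0,0,0],
    [0,0,0]
  ]
}}

```text
clock: 2.15
eef_pos: [0.4882, -0.3516, 0.0397]
tool_rot: [1.0, -0.0, 0.001, 0.001]
ft_force: [-0.0, 0.6, 0.3]
grip_width: 0.0854
grasp_force: 0.0
```

```bash
python3 -c "
from h import *
plan(487,-351,3,0)
c=shot('scene');cv2.imwrite('pics/g.png',cv2.resize(c['image'][180:290,220:380][:,:,::-1],None,fx=5,fy=5))"
```

```text
slide [-0.005, -0.0026, 0.1468] rot [0.0021, -0.0028, -0.0007] pos [ 488.2 -351.6   39.7] F [-0.   0.6  0.3] t 2.15 w 85.4 j [-0.62  0.58 -0.    0.99 -0.    2.52]
```

View pics/g.png

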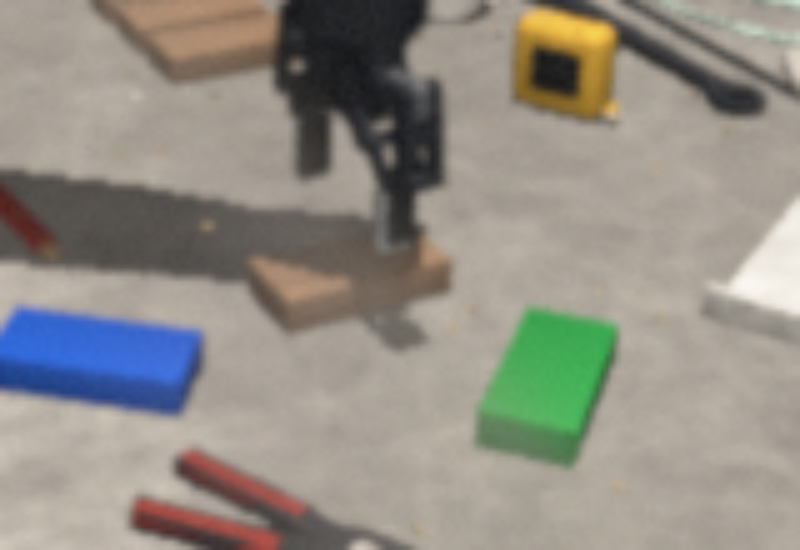

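The open fingers straddle the loose blank: the near tip is at (395, 245) and its shadow falls outside the blank. Next I descend and grip.

{"fn": "drive_tool", "kwargs": {
  "slide": [
    [-0.004,0,0.03],
    [-0.004,0,0.06],
    [-0.004,0,0.09],
    [-0.004,0,0.12],
    [-0.004,0,0.145],
    [-0.004,0,0.145],
    [-0.004,0,0.145],
    [-0.004,0,0.145]
  ],
  "rotation": [
    [0,0,0],
    [0,0,0],
    [0,0,0],
    [0,0,0],
    [0,0,0],
    [0,0,0],
    [0,0,0],
    [0,0,0]
  ]
}}

```text
clock: 3.2
eef_pos: [0.487, -0.3513, 0.003]
tool_rot: [1.0, -0.0, 0.0, 0.0]
ft_force: [0.3, 0.1, 0.3]
grip_width: 0.0856
grasp_force: 0.0
```

{"fn": "drive_tool", "kwargs": {
  "slide": [
    [0,0,0],
    [0,0,0],
    [0,0,0],
    [0,0,0],
    [0,0,0],
    [0,0,0],
    [0,0,0],
    [0,0,0]
  ],
  "rotation": [
    [0,0,0],
    [0,0,0],
    [0,0,0],
    [0,0,0],
    [0,0,0],
    [0,0,0],
    [0,0,0],
    [0,0,0]
  ],
  "gripper": 0.3
}}

```text
clock: 4.2
eef_pos: [0.4872, -0.3515, 0.0032]
tool_rot: [1.0, -0.0, 0.001, 0.0]
ft_force: [0.1, -0.9, 4.6]
grip_width: 0.0486
grasp_force: 65.0
```

{"fn": "drive_tool", "kwargs": {
  "slide": [
    [0,0,-0.1],
    [0.03,-0.05,-0.2],
    [0.09,-0.22,-0.22],
    [0.15,-0.42,-0.22],
    [0.21,-0.62,-0.22],
    [0.26,-0.8,-0.22],
    [0.29,-0.9,-0.22],
    [0.29,-0.904,-0.22]
  ],
  "rotation": [
    [0,0,0],
    [0,0,0],
    [0,0,0.01],
    [0,0,0.02],
    [0,0,0.026],
    [0,0,0.026],
    [0,0,0.026],
    [0,0,0.026]
  ]
}}

```text
clock: 5.2
eef_pos: [0.5588, -0.1229, 0.0566]
tool_rot: [1.0, -0.005, -0.001, -0.0]
ft_force: [0.3, 0.2, -0.7]
grip_width: 0.0481
grasp_force: 64.4
```

```bash
python3 -c "
from h import *
plan(560,-125,4,-.013)"
```

```text
slide [0.0053, 0.0085, 0.2103] rot [-0.0012, 0.0042, 0.007] pos [ 558.8 -122.9   56.6] F [ 0.3  0.2 -0.7] t 5.2 w 48.1 j [-0.22  0.51 -0.07  0.99  0.    2.93]
```

{"fn": "drive_tool", "kwargs": {
  "slide": [
    [0.004,0.008,0.05],
    [0.004,0.008,0.1],
    [0.004,0.008,0.14],
    [0.004,0.008,0.18],
    [0.004,0.008,0.2],
    [0.004,0.008,0.21],
    [0.004,0.008,0.212],
    [0.004,0.008,0.212]
  ],
  "rotation": [
    [0,0,0],
    [0,0,0],
    [0,0,0],
    [0,0,0],
    [0,0,0],
    [0,0,0],
    [0,0,0],
    [0,0,0]
  ]
}}

```text
clock: 6.2
eef_pos: [0.5605, -0.1271, 0.0049]
tool_rot: [1.0, -0.007, 0.0, 0.0]
ft_force: [0.5, 0.0, -0.6]
grip_width: 0.0487
grasp_force: 64.4
```

{"fn": "drive_tool", "kwargs": {
  "slide": [
    [0,0,0],
    [0,0,0],
    [0,0,0],
    [0,0,0],
    [0,0,0],
    [0,0,0],
    [0,0,0],
    [0,0,0]
  ],
  "rotation": [
    [0,0,0],
    [0,0,0],
    [0,0,0],
    [0,0,0],
    [0,0,0],
    [0,0,0],
    [0,0,0],
    [0,0,0]
  ],
  "gripper": 0.8
}}

```text
clock: 7.2
eef_pos: [0.5602, -0.1271, 0.0045]
tool_rot: [1.0, -0.007, -0.0, -0.0]
ft_force: [0.7, -0.3, -0.0]
grip_width: 0.0681
grasp_force: 0.0
```

```bash
python3 -c "
from h import *
plan(559,-180,90,-1.558)"
```

```text
slide [-0.0018, 0.2116, -0.342] rot [0.0001, 0.0002, 3.0896] pos [ 560.2 -127.1    4.5] F [ 0.7 -0.3 -0. ] t 7.2 w 68.1 j [-0.22  0.58 -0.12  0.87  0.    2.93]
```

{"fn": "drive_tool", "kwargs": {
  "slide": [
    [0,0,-0.1],
    [0,0,-0.2],
    [0,0,-0.3],
    [0,0.04,-0.34],
    [0,0.09,-0.34],
    [0,0.14,-0.34],
    [0,0.21,-0.34],
    [0,0.21,-0.34]
  ],
  "rotation": [
    [0,0,0],
    [0,0,0],
    [0,0,0],
    [0,0,-0.3],
    [0,0,-0.6],
    [0,0,-0.9],
    [0,0,-1],
    [0,0,-1]
  ]
}}

```text
clock: 8.2
eef_pos: [0.5594, -0.1805, 0.0895]
tool_rot: [0.971, 0.24, 0.0, 0.0]
ft_force: [1.1, 0.5, -0.5]
grip_width: 0.0682
grasp_force: 0.0
```

{"fn": "drive_tool", "kwargs": {
  "slide": [
    [0,0,0],
    [0,0,0],
    [0,0,0],
    [0,0,0],
    [0,0,0],
    [0,0,0],
    [0,0,0],
    [0,0,0]
  ],
  "rotation": [
    [0,0,-0.3],
    [0,0,-0.6],
    [0,0,-0.9],
    [0,0,-1],
    [0,0,-1],
    [0,0,-1],
    [0,0,-1],
    [0,0,-1]
  ],
  "gripper": 0.4
}}

```text
clock: 9.2
eef_pos: [0.5595, -0.1796, 0.0896]
tool_rot: [0.881, 0.473, -0.0, -0.0]
ft_force: [0.1, 0.5, -0.6]
grip_width: 0.0348
grasp_force: 0.0
```

{"fn": "drive_tool", "kwargs": {
  "slide": [
    [0,0,0],
    [0,0,0],
    [0,0,0],
    [0,0,0],
    [0,0,0],
    [0,0,0],
    [0,0,0],
    [0,0,0]
  ],
  "rotation": [
    [0,0,-0.3],
    [0,0,-0.6],
    [0,0,-0.9],
    [0,0,-1],
    [0,0,-1],
    [0,0,-1],
    [0,0,-1],
    [0,0,-1]
  ]
}}

```text
clock: 10.2
eef_pos: [0.5595, -0.1796, 0.0896]
tool_rot: [0.736, 0.677, -0.0, -0.0]
ft_force: [0.3, -0.1, 0.5]
grip_width: 0.0344
grasp_force: 0.0
```

```bash
python3 - <<'E'
from h import *
plan(559,-195,60,1.558)
c=shot('top','t2.png')
im=c['image'];hsv=cv2.cvtColor(im,cv2.COLOR_RGB2HSV)
cv2.imwrite('pics/crop2.png',cv2.resize(im[145:235,60:260][:,:,::-1],None,fx=4,fy=4,interpolation=cv2.INTER_CUBIC))
for n,(u0,u1,v0,v1) in dict(b4=(250,290,160,225),b1=(178,203,165,218),b2=(203,221,165,218),b3=(221,248,165,218)).items():
    m=((hsv[...,1]>85)&(hsv[...,0]<25)).astype(np.uint8);k=np.zeros_like(m);k[v0:v1,u0:u1]=m[v0:v1,u0:u1]
    ct=max(cv2.findContours(k,0,cv2.CHAIN_APPROX_NONE)[0],key=cv2.contourArea).reshape(-1,2)
    p=onplane(c,ct,.022)[:,:2]*1000;print(n,cv2.minAreaRect(p.astype(np.float32)))
print(rects(c,[(250,290,160,225)]))
cv2.imwrite('pics/crop2.png',cv2.resize(im[110:260,180:360][:,:,::-1],None,fx=4,fy=4))
E
```

```text
slide [-0.0615, 0.0033, 0.1182] rot [-0.0001, 0.0, -0.1429] pos [ 559.5 -179.6   89.6] F [ 0.3 -0.1  0.5] t 10.2 w 34.4 j [-0.31  0.51  0.01  1.08 -0.    1.34]
b4 ((601.98486328125, -107.00373077392578), (9.079733848571777, 18.584531784057617), 89.49273681640625)
b1 ((563.4718017578125, 89.83734130859375), (50.74089431762695, 105.44654846191406), 86.96739196777344)
b2 ((563.2313232421875, 31.517772674560547), (49.616905212402344, 105.14788818359375), 88.13967895507812)
b3 ((562.49658203125, -28.916200637817383), (49.17915344238281, 104.45059204101562), 88.35114288330078)
[(array([ 597.6, -108.4]), array([12.2, 30. ]), 88.7, 29, 21.8)]
```

View pics/crop2.png

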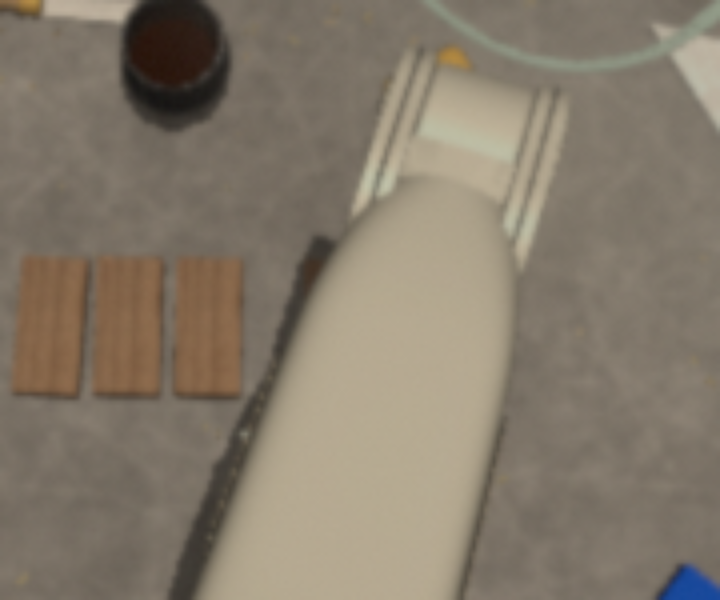

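The crop shows the row of three at x 15–240, unmoved, and the mug clear of the arm. The arm hides the placed blank. Next I lower the gripper behind blank_4.

{"fn": "drive_tool", "kwargs": {
  "slide": [
    [-0.03,0,0],
    [-0.062,0.002,0],
    [-0.062,0.002,0.07],
    [-0.062,0.002,0.14],
    [-0.062,0.002,0.21],
    [-0.062,0.002,0.28],
    [-0.062,0.002,0.34],
    [-0.062,0.002,0.346]
  ],
  "rotation": [
    [0,0,-0.07],
    [0,0,-0.143],
    [0,0,-0.143],
    [0,0,-0.143],
    [0,0,-0.143],
    [0,0,-0.143],
    [0,0,-0.143],
    [0,0,-0.143]
  ]
}}

```text
clock: 11.25
eef_pos: [0.5576, -0.1947, 0.0015]
tool_rot: [0.712, 0.703, -0.001, -0.001]
ft_force: [-0.5, -0.2, 0.2]
grip_width: 0.0343
grasp_force: 0.0
```

```bash
python3 -c "
from h import *
plan(559.5,-110,3,1.558)"
```

```text
slide [0.3389, 0.0034, -0.0056] rot [-0.0054, -0.0019, 0.0005] pos [ 557.6 -194.7    1.5] F [-0.5 -0.2  0.2] t 11.25 w 34.3 j [-0.34  0.61 -0.07  0.9   0.    1.25]
```

{"fn": "drive_tool", "kwargs": {
  "slide": [
    [0.02,0.001,-0.005],
    [0.04,0.003,-0.005],
    [0.06,0.003,-0.005],
    [0.08,0.003,-0.005],
    [0.1,0.003,-0.005],
    [0.12,0.003,-0.005],
    [0.14,0.003,-0.005],
    [0.16,0.003,-0.005]
  ],
  "rotation": [
    [0,0,0],
    [0,0,0],
    [0,0,0],
    [0,0,0],
    [0,0,0],
    [0,0,0],
    [0,0,0],
    [0,0,0]
  ]
}}

```text
clock: 12.25
eef_pos: [0.56, -0.155, 0.0043]
tool_rot: [0.712, 0.703, -0.0, 0.0]
ft_force: [-0.4, -0.5, -0.0]
grip_width: 0.0341
grasp_force: 0.4
```

{"fn": "drive_tool", "kwargs": {
  "slide": [
    [0.02,0,0],
    [0.04,0,0],
    [0.06,0,0],
    [0.08,0,0],
    [0.1,0,0],
    [0.12,0,0],
    [0.14,0,0],
    [0.16,0,0]
  ],
  "rotation": [
    [0,0,0],
    [0,0,0],
    [0,0,0],
    [0,0,0],
    [0,0,0],
    [0,0,0],
    [0,0,0],
    [0,0,0]
  ]
}}

```text
clock: 13.25
eef_pos: [0.5605, -0.1148, 0.0043]
tool_rot: [0.712, 0.703, -0.0, 0.0]
ft_force: [-0.8, -2.0, 0.2]
grip_width: 0.0342
grasp_force: 0.6
```

```bash
cat >> h.py <<'E'
def look(png,s='top',box=(120,240,60,310),f=3):
    c=shot(s);a,b,l,r=box
    cv2.imwrite('pics/'+png,cv2.resize(c['image'][a:b,l:r][:,:,::-1],None,fx=f,fy=f,interpolation=cv2.INTER_CUBIC));return c
E
python3 -c "
from h import *
plan(561.5,60,3,1.558)
look('p1.png')"
```

```text
slide [0.6994, -0.0047, 0.0052] rot [0.0002, 0.0003, 0.0005] pos [ 560.5 -114.8    4.3] F [-0.8 -2.   0.2] t 13.25 w 34.2 j [-0.2   0.57 -0.13  0.87 -0.    1.38]
```

View pics/p1.png

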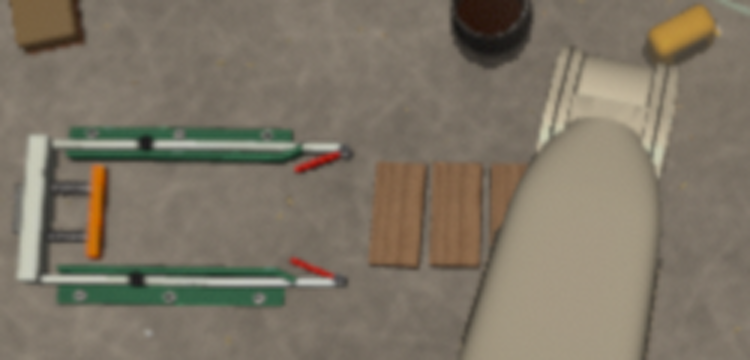

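The crop shows the row still straight at x 370–525. The magazine is untouched and the mug and tape measure are clear. I keep pushing.

{"fn": "drive_tool", "kwargs": {
  "slide": [
    [0.02,0,0.003],
    [0.04,0,0.003],
    [0.06,0,0.003],
    [0.08,0,0.003],
    [0.1,0,0.003],
    [0.12,0,0.003],
    [0.14,0,0.003],
    [0.16,0,0.003]
  ],
  "rotation": [
    [0,0,0],
    [0,0,0],
    [0,0,0],
    [0,0,0],
    [0,0,0],
    [0,0,0],
    [0,0,0],
    [0,0,0]
  ]
}}

```text
clock: 14.3
eef_pos: [0.5611, -0.0751, 0.0038]
tool_rot: [0.712, 0.703, -0.0, 0.0]
ft_force: [-0.1, -4.8, 3.9]
grip_width: 0.034
grasp_force: 2.5
```

{"fn": "drive_tool", "kwargs": {
  "slide": [
    [0.02,0,0],
    [0.04,0,0],
    [0.06,0,0],
    [0.08,0,0],
    [0.1,0,0],
    [0.12,0,0],
    [0.14,0,0],
    [0.16,0,0]
  ],
  "rotation": [
    [0,0,0],
    [0,0,0],
    [0,0,0],
    [0,0,0],
    [0,0,0],
    [0,0,0],
    [0,0,0],
    [0,0,0]
  ]
}}

```text
clock: 15.3
eef_pos: [0.5616, -0.0358, 0.0038]
tool_rot: [0.712, 0.702, -0.001, 0.001]
ft_force: [-0.2, -8.5, 4.3]
grip_width: 0.0346
grasp_force: 3.7
```

```bash
python3 -c "
from h import *
plan(561.5,60,3,1.558)
look('p2.png')"
```

```text
slide [0.383, -0.0055, 0.0022] rot [0.0008, 0.0041, -0.0008] pos [561.6 -35.8   3.8] F [-0.2 -8.5  4.3] t 15.3 w 34.6 j [-0.06  0.56 -0.16  0.86 -0.    1.52]
```

View pics/p2.png

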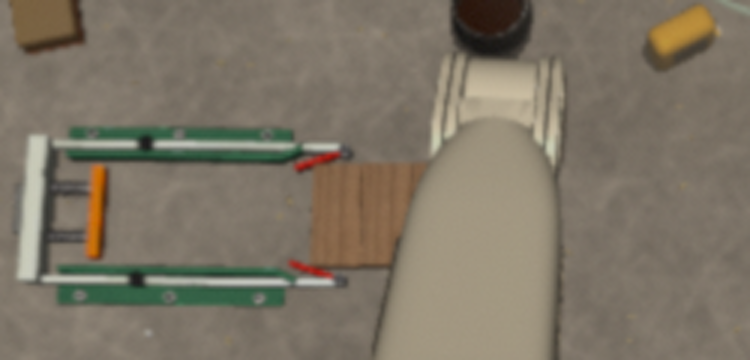

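The row has closed up and is straight. Its front edge is at px x=312, centred between the catch tips. The measured force of 8.5 N is normal.

{"fn": "drive_tool", "kwargs": {
  "slide": [
    [0.02,0,0],
    [0.04,0,0],
    [0.06,0,0],
    [0.08,0,0],
    [0.1,0,0],
    [0.12,0,0],
    [0.14,0,0],
    [0.16,0,0]
  ],
  "rotation": [
    [0,0,0],
    [0,0,0],
    [0,0,0],
    [0,0,0],
    [0,0,0],
    [0,0,0],
    [0,0,0],
    [0,0,0]
  ]
}}

```text
clock: 16.35
eef_pos: [0.5619, 0.0042, 0.0037]
tool_rot: [0.712, 0.702, -0.001, 0.001]
ft_force: [0.5, -7.1, 4.7]
grip_width: 0.0341
grasp_force: 3.5
```

```bash
python3 -c "
from h import *
plan(562.5,100,3,1.558)
look('p3.png')"
```

```text
slide [0.3832, -0.0027, 0.0023] rot [0.0001, 0.0039, -0.001] pos [561.9   4.2   3.7] F [ 0.5 -7.1  4.7] t 16.35 w 34.1 j [ 0.01  0.56 -0.16  0.86 -0.    1.59]
```

View pics/p3.png

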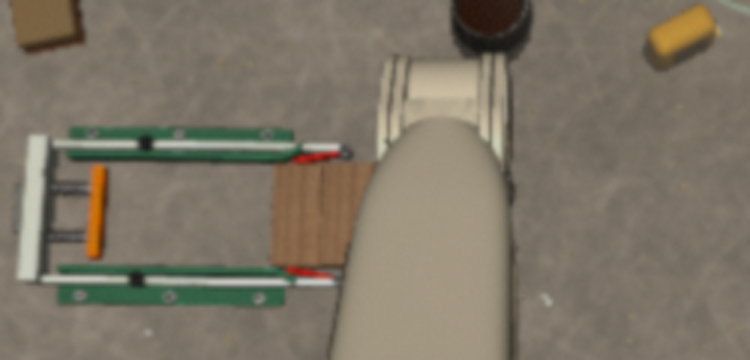

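The first blank has entered between the rails (front at px x=272) and both catches are pressed aside. I keep pushing.

{"fn": "drive_tool", "kwargs": {
  "slide": [
    [0.02,0,0],
    [0.04,0,0],
    [0.06,0,0],
    [0.08,0,0],
    [0.1,0,0],
    [0.12,0,0],
    [0.14,0,0],
    [0.16,0,0]
  ],
  "rotation": [
    [0,0,0],
    [0,0,0],
    [0,0,0],
    [0,0,0],
    [0,0,0],
    [0,0,0],
    [0,0,0],
    [0,0,0]
  ]
}}

```text
clock: 17.4
eef_pos: [0.5621, 0.044, 0.0037]
tool_rot: [0.712, 0.702, -0.001, 0.001]
ft_force: [-0.3, -6.7, 4.2]
grip_width: 0.0343
grasp_force: 3.7
```

{"fn": "drive_tool", "kwargs": {
  "slide": [
    [0.02,0,0],
    [0.04,0,0],
    [0.06,0,0],
    [0.08,0,0],
    [0.1,0,0],
    [0.12,0,0],
    [0.14,0,0],
    [0.16,0,0]
  ],
  "rotation": [
    [0,0,0],
    [0,0,0],
    [0,0,0],
    [0,0,0],
    [0,0,0],
    [0,0,0],
    [0,0,0],
    [0,0,0]
  ]
}}

```text
clock: 18.4
eef_pos: [0.5625, 0.0838, 0.0037]
tool_rot: [0.712, 0.702, -0.001, 0.001]
ft_force: [-0.0, -8.0, 5.4]
grip_width: 0.0342
grasp_force: 3.9
```

{"fn": "drive_tool", "kwargs": {
  "slide": [
    [0.02,0,0],
    [0.04,0,0],
    [0.06,0,0],
    [0.08,0,0],
    [0.1,0,0],
    [0.12,0,0],
    [0.14,0,0],
    [0.16,0,0]
  ],
  "rotation": [
    [0,0,0],
    [0,0,0],
    [0,0,0],
    [0,0,0],
    [0,0,0],
    [0,0,0],
    [0,0,0],
    [0,0,0]
  ]
}}

```text
clock: 19.4
eef_pos: [0.5629, 0.1236, 0.0037]
tool_rot: [0.712, 0.702, -0.001, 0.001]
ft_force: [0.4, -8.3, 6.0]
grip_width: 0.0342
grasp_force: 4.1
```

```bash
cat >> h.py <<'E'
def state(c):
    P=None;im=c['image'];hsv=cv2.cvtColor(im,cv2.COLOR_RGB2HSV)
    org=((hsv[...,0]>6)&(hsv[...,0]<15)&(hsv[...,1]>210)&(hsv[...,2]>150));org[:,120:]=0;org[:165]=0;org[212:]=0
    v,u=np.nonzero(org);print('plate mean',np.round(onplane(c,[(u.mean(),v.mean())],.024)*1000,1),'px',len(u),u.mean())
    red=((hsv[...,0]<6)|(hsv[...,0]>174))&(hsv[...,1]>150)
    for b in((145,180,160,182),(145,180,200,222)):
        m=np.zeros_like(red);m[b[2]:b[3],b[0]:b[1]]=red[b[2]:b[3],b[0]:b[1]]
        v,u=np.nonzero(m)
        if len(u)>3:
            q=onplane(c,np.c_[u,v],.019)[:,:2];l=cv2.fitLine(q.astype(np.float32),cv2.DIST_L2,0,1e-4,1e-4).ravel();print('catch ang',round(float(np.arctan2(l[0],l[1])),3),len(u))
E
python3 -c "
from h import *
plan(564,160,3,1.558)
state(look('p4.png'))
import cv2
" 
```

```text
slide [0.1457, 0.0026, 0.0024] rot [-0.0017, 0.006, -0.0016] pos [562.9 123.6   3.7] F [ 0.4 -8.3  6. ] t 19.4 w 34.2 j [ 0.22  0.58 -0.11  0.88 -0.    1.8 ]
plate mean [[567.6 387.9  24. ]] px 5 93.0
```

View pics/p4.png

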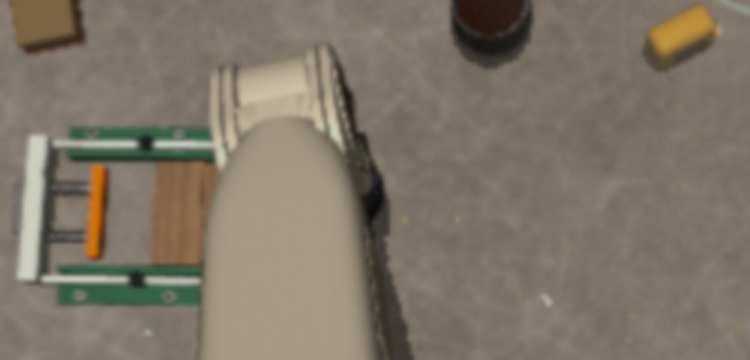

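The first blank's front edge is at px x=152 and the plate face at ~106, leaving about 46 mm to contact. The row is straight in the rails. I approach to just before contact.

{"fn": "drive_tool", "kwargs": {
  "slide": [
    [0.02,0,0],
    [0.04,0,0],
    [0.06,0,0],
    [0.08,0,0],
    [0.1,0,0],
    [0.12,0,0],
    [0.14,0,0],
    [0.15,0,0]
  ],
  "rotation": [
    [0,0,0],
    [0,0,0],
    [0,0,0],
    [0,0,0],
    [0,0,0],
    [0,0,0],
    [0,0,0],
    [0,0,0]
  ]
}}

```text
clock: 20.45
eef_pos: [0.5632, 0.1611, 0.0037]
tool_rot: [0.712, 0.702, -0.001, 0.001]
ft_force: [-0.7, -8.6, 6.6]
grip_width: 0.0339
grasp_force: 4.2
```

```bash
cat >> h.py <<'E'
def edge():
    "world y of plate face / b1 front / plate back, from columns profile of the top view (mean over rows)"
    c=shot('top');im=c['image'].astype(float)
    s=(im[182:199,78:135,0]-im[182:199,78:135,2])  # orange/wood ness
    pr=s.mean(0);print('profile',np.round(pr).astype(int).tolist())
    pc=np.clip(pr-90,0,None);u=(np.arange(78,135)*pc).sum()/pc.sum();print('plate centroid u',round(u,2),'y',np.round(onplane(c,[(u,190)],.024)[0,:2]*1000,1))
    d=shot('scene');hsv=cv2.cvtColor(d['image'],cv2.COLOR_RGB2HSV);red=((hsv[...,0]<6)|(hsv[...,0]>174))&(hsv[...,1]>130)
    P=cloud(d)
    for nm,x0,x1 in(('R',.48,.545),('L',.585,.65)):
        m=red&(P[...,0]>x0)&(P[...,0]<x1)&(P[...,1]>.12)&(P[...,1]<.22)&(P[...,2]<.05);v,u=np.nonzero(m);print(nm,len(u),np.round(np.median(P[m],0)*1000) if len(u) else '', (u.min(),u.max(),v.min(),v.max()) if len(u) else '')
E
python3 -c "
from h import *
plan(564,169,3,1.558);edge()"
```

```text
slide [0.0318, 0.0028, 0.0027] rot [-0.0021, 0.0063, -0.0011] pos [563.2 161.1   3.7] F [-0.7 -8.6  6.6] t 20.45 w 33.9 j [ 0.28  0.6  -0.08  0.89 -0.    1.86]
profile [14, 17, 17, 18, 19, 18, 18, 17, 17, 19, 34, 83, 148, 190, 188, 148, 79, 36, 25, 25, 37, 51, 58, 60, 60, 60, 60, 61, 61, 60, 60, 61, 62, 63, 61, 52, 41, 33, 30, 31, 32, 32, 33, 33, 33, 33, 33, 33, 34, 34, 34, 33, 34, 34, 34, 34, 34]
plate centroid u 91.5 y [568.3 392.5]
R 0  
L 8 [625. 170.  12.] (np.int64(256), np.int64(258), np.int64(168), np.int64(171))
```

{"fn": "drive_tool", "kwargs": {
  "slide": [
    [0.006,0,0],
    [0.012,0,0],
    [0.018,0,0],
    [0.024,0,0],
    [0.03,0,0],
    [0.036,0,0],
    [0.042,0,0],
    [0.042,0,0]
  ],
  "rotation": [
    [0,0,0],
    [0,0,0],
    [0,0,0],
    [0,0,0],
    [0,0,0],
    [0,0,0],
    [0,0,0],
    [0,0,0]
  ]
}}

```text
clock: 21.55
eef_pos: [0.5633, 0.1715, 0.0037]
tool_rot: [0.712, 0.702, -0.001, 0.001]
ft_force: [-0.1, -8.5, 6.4]
grip_width: 0.0343
grasp_force: 3.9
```

```bash
python3 -c "
from h import *
plan(564,176,3,1.558);edge()"
```

```text
slide [0.0179, 0.0026, 0.0026] rot [-0.0024, 0.0057, -0.0012] pos [563.3 171.5   3.7] F [-0.1 -8.5  6.4] t 21.55 w 34.3 j [ 0.3   0.6  -0.07  0.9  -0.    1.88]
profile [14, 17, 17, 18, 18, 18, 17, 17, 18, 19, 34, 83, 149, 189, 186, 145, 84, 60, 59, 60, 61, 60, 60, 61, 61, 61, 60, 60, 61, 62, 59, 49, 39, 33, 31, 31, 32, 33, 33, 33, 33, 33, 34, 34, 34, 33, 33, 34, 33, 33, 33, 33, 33, 33, 34, 33, 33]
plate centroid u 91.48 y [568.3 392.5]
R 0  
L 12 [623. 177.  13.] (np.int64(255), np.int64(259), np.int64(167), np.int64(170))
```

{"fn": "drive_tool", "kwargs": {
  "slide": [
    [0.003,0,0],
    [0.006,0,0],
    [0.009,0,0],
    [0.012,0,0],
    [0.015,0,0],
    [0.018,0,0],
    [0.02,0,0],
    [0.02,0,0]
  ],
  "rotation": [
    [0,0,0],
    [0,0,0],
    [0,0,0],
    [0,0,0],
    [0,0,0],
    [0,0,0],
    [0,0,0],
    [0,0,0]
  ]
}}

```text
clock: 22.65
eef_pos: [0.5633, 0.1756, 0.0037]
tool_rot: [0.712, 0.702, -0.002, 0.001]
ft_force: [-0.4, -9.8, 7.8]
grip_width: 0.034
grasp_force: 5.0
```

```bash
python3 -c "
from h import *
plan(564,176,3,1.558);edge()"
```

```text
slide [0.0015, 0.0026, 0.0028] rot [-0.0023, 0.009, -0.0023] pos [563.3 175.6   3.7] F [-0.4 -9.8  7.8] t 22.65 w 34.0 j [ 0.3   0.6  -0.07  0.9  -0.    1.89]
profile [14, 16, 17, 18, 18, 18, 18, 18, 18, 19, 34, 83, 149, 189, 178, 126, 75, 61, 60, 61, 60, 60, 60, 61, 60, 60, 61, 61, 60, 51, 40, 33, 31, 31, 32, 33, 33, 33, 33, 33, 34, 34, 34, 33, 33, 33, 34, 34, 33, 33, 34, 33, 33, 34, 33, 33, 33]
plate centroid u 91.36 y [568.3 392.9]
R 0  
L 12 [622. 171.  11.] (np.int64(255), np.int64(259), np.int64(167), np.int64(170))
```

{"fn": "drive_tool", "kwargs": {
  "slide": [
    [0.003,0,0],
    [0.006,0,0],
    [0.01,0,0],
    [0.013,0,0],
    [0.016,0,0],
    [0.02,0,0],
    [0.02,0,0],
    [0.02,0,0]
  ],
  "rotation": [
    [0,0,0],
    [0,0,0],
    [0,0,0],
    [0,0,0],
    [0,0,0],
    [0,0,0],
    [0,0,0],
    [0,0,0]
  ]
}}

```text
clock: 23.75
eef_pos: [0.5631, 0.1792, 0.0037]
tool_rot: [0.712, 0.702, -0.003, 0.002]
ft_force: [-0.7, -13.1, 8.4]
grip_width: 0.0343
grasp_force: 6.6
```

```bash
python3 -c "
from h import *
plan(564,176,3,1.558);edge()"
```

```text
slide [-0.0129, 0.0037, 0.003] rot [-0.0032, 0.0139, -0.0043] pos [563.1 179.2   3.7] F [ -0.7 -13.1   8.4] t 23.75 w 34.3 j [ 0.31  0.61 -0.07  0.9  -0.01  1.9 ]
profile [14, 17, 18, 18, 18, 18, 18, 17, 20, 41, 97, 161, 192, 170, 115, 71, 60, 60, 61, 60, 60, 61, 61, 60, 60, 60, 60, 53, 42, 35, 31, 31, 32, 33, 33, 33, 33, 33, 33, 33, 34, 33, 33, 34, 33, 33, 33, 34, 33, 33, 34, 34, 34, 33, 33, 34, 34]
plate centroid u 90.16 y [568.3 396.5]
R 0  
L 15 [622. 173.  12.] (np.int64(254), np.int64(259), np.int64(167), np.int64(171))
```

{"fn": "drive_tool", "kwargs": {
  "slide": [
    [0.003,0,0],
    [0.006,0,0],
    [0.01,0,0],
    [0.013,0,0],
    [0.016,0,0],
    [0.02,0,0],
    [0.02,0,0],
    [0.02,0,0]
  ],
  "rotation": [
    [0,0,0],
    [0,0,0],
    [0,0,0],
    [0,0,0],
    [0,0,0],
    [0,0,0],
    [0,0,0],
    [0,0,0]
  ]
}}

```text
clock: 24.85
eef_pos: [0.563, 0.1833, 0.0037]
tool_rot: [0.713, 0.702, -0.004, 0.002]
ft_force: [-1.2, -14.9, 9.1]
grip_width: 0.034
grasp_force: 7.8
```

```bash
python3 -c "
from h import *
plan(564,176,3,1.558);edge()"
```

```text
slide [-0.0289, 0.0045, 0.0031] rot [-0.0039, 0.0175, -0.0057] pos [563.  183.3   3.7] F [ -1.2 -14.9   9.1] t 24.85 w 34.0 j [ 0.32  0.61 -0.06  0.91 -0.01  1.91]
profile [14, 17, 17, 18, 18, 18, 18, 24, 55, 116, 175, 191, 155, 98, 66, 60, 61, 61, 60, 61, 61, 61, 60, 60, 59, 53, 43, 35, 32, 31, 32, 32, 33, 33, 33, 34, 33, 33, 33, 33, 33, 33, 33, 33, 33, 34, 33, 34, 34, 33, 33, 33, 34, 34, 34, 34, 34]
plate centroid u 88.8 y [568.4 400.6]
R 0  
L 16 [621. 177.  12.] (np.int64(254), np.int64(259), np.int64(167), np.int64(170))
```

{"fn": "drive_tool", "kwargs": {
  "slide": [
    [0.002,0,0],
    [0.004,0,0],
    [0.006,0,0],
    [0.008,0,0],
    [0.01,0,0],
    [0.01,0,0],
    [0.01,0,0],
    [0.01,0,0]
  ],
  "rotation": [
    [0,0,0],
    [0,0,0],
    [0,0,0],
    [0,0,0],
    [0,0,0],
    [0,0,0],
    [0,0,0],
    [0,0,0]
  ]
}}

```text
clock: 25.95
eef_pos: [0.563, 0.1852, 0.0037]
tool_rot: [0.713, 0.701, -0.004, 0.003]
ft_force: [-1.5, -16.8, 11.0]
grip_width: 0.0338
grasp_force: 8.5
```

```bash
python3 -c "
from h import *
plan(564,176,3,1.558);edge()"
```

```text
slide [-0.0366, 0.0047, 0.0033] rot [-0.0041, 0.0196, -0.0064] pos [563.  185.2   3.7] F [ -1.5 -16.8  11. ] t 25.95 w 33.8 j [ 0.32  0.61 -0.06  0.91 -0.01  1.91]
profile [14, 17, 17, 18, 18, 18, 20, 38, 92, 156, 191, 172, 118, 72, 60, 60, 60, 60, 60, 61, 61, 60, 60, 59, 53, 44, 36, 32, 31, 32, 33, 33, 33, 33, 34, 33, 34, 34, 34, 33, 33, 33, 33, 33, 33, 33, 34, 34, 34, 34, 34, 34, 34, 34, 34, 34, 34]
plate centroid u 88.24 y [568.4 402.3]
R 0  
L 16 [621. 177.  12.] (np.int64(254), np.int64(259), np.int64(167), np.int64(170))
```

{"fn": "drive_tool", "kwargs": {
  "slide": [
    [0.001,0,0],
    [0.002,0,0],
    [0.003,0,0],
    [0.004,0,0],
    [0.005,0,0],
    [0.006,0,0],
    [0.006,0,0],
    [0.006,0,0]
  ],
  "rotation": [
    [0,0,0],
    [0,0,0],
    [0,0,0],
    [0,0,0],
    [0,0,0],
    [0,0,0],
    [0,0,0],
    [0,0,0]
  ]
}}

```text
clock: 27.05
eef_pos: [0.563, 0.1871, 0.0037]
tool_rot: [0.713, 0.701, -0.004, 0.002]
ft_force: [-1.7, -15.8, 10.8]
grip_width: 0.0338
grasp_force: 8.0
```

```bash
python3 -c "
from h import *
plan(564,176,3,1.558);edge()"
```

```text
slide [-0.0442, 0.0046, 0.0032] rot [-0.004, 0.018, -0.006] pos [563.  187.1   3.7] F [ -1.7 -15.8  10.8] t 27.05 w 33.8 j [ 0.32  0.61 -0.06  0.91 -0.01  1.91]
profile [14, 17, 18, 18, 18, 19, 28, 69, 139, 189, 189, 143, 87, 63, 61, 61, 61, 60, 61, 61, 61, 60, 59, 56, 47, 38, 32, 31, 32, 32, 32, 33, 33, 33, 33, 33, 33, 33, 33, 33, 33, 33, 33, 34, 33, 34, 34, 34, 34, 34, 34, 34, 34, 34, 34, 34, 34]
plate centroid u 87.52 y [568.4 404.5]
R 0  
L 18 [619. 178.  13.] (np.int64(253), np.int64(259), np.int64(167), np.int64(170))
```

{"fn": "drive_tool", "kwargs": {
  "slide": [
    [0.001,0,0],
    [0.002,0,0],
    [0.003,0,0],
    [0.003,0,0],
    [0.003,0,0],
    [0.003,0,0],
    [0.003,0,0],
    [0.003,0,0]
  ],
  "rotation": [
    [0,0,0],
    [0,0,0],
    [0,0,0],
    [0,0,0],
    [0,0,0],
    [0,0,0],
    [0,0,0],
    [0,0,0]
  ]
}}

```text
clock: 28.15
eef_pos: [0.563, 0.1877, 0.0037]
tool_rot: [0.713, 0.701, -0.004, 0.003]
ft_force: [-0.1, -16.9, 9.4]
grip_width: 0.0339
grasp_force: 8.1
```

```bash
python3 -c "
from h import *
plan(564,176,3,1.558);edge()"
```

```text
slide [-0.0467, 0.0049, 0.0033] rot [-0.0042, 0.0186, -0.0061] pos [563.  187.7   3.7] F [ -0.1 -16.9   9.4] t 28.15 w 33.9 j [ 0.33  0.61 -0.06  0.91 -0.01  1.91]
profile [14, 17, 17, 18, 18, 19, 31, 78, 148, 190, 180, 131, 78, 62, 60, 61, 60, 61, 61, 61, 60, 60, 59, 54, 44, 36, 32, 31, 32, 33, 33, 33, 33, 34, 34, 34, 33, 33, 34, 34, 33, 33, 34, 33, 34, 34, 34, 34, 34, 34, 34, 34, 34, 34, 34, 34, 34]
plate centroid u 87.4 y [568.4 404.9]
R 0  
L 19 [618. 176.  13.] (np.int64(252), np.int64(259), np.int64(167), np.int64(170))
```

{"fn": "drive_tool", "kwargs": {
  "slide": [
    [-0.006,0,0],
    [-0.012,0,0],
    [-0.018,0,0],
    [-0.024,0,0],
    [-0.03,0,0],
    [-0.036,0,0],
    [-0.04,0,0],
    [-0.04,0,0]
  ],
  "rotation": [
    [0,0,0],
    [0,0,0],
    [0,0,0],
    [0,0,0],
    [0,0,0],
    [0,0,0],
    [0,0,0],
    [0,0,0]
  ]
}}

```text
clock: 29.25
eef_pos: [0.5642, 0.1831, 0.0034]
tool_rot: [0.711, 0.703, 0.0, -0.0]
ft_force: [-0.8, 0.4, 0.1]
grip_width: 0.0343
grasp_force: 0.0
```

```bash
python3 -c "
from h import *
plan(564,176,3,1.558);edge()"
```

```text
slide [-0.0284, -0.0006, 0.0018] rot [0.0, -0.0015, 0.0014] pos [564.2 183.1   3.4] F [-0.8  0.4  0.1] t 29.25 w 34.3 j [ 0.31  0.61 -0.06  0.9   0.    1.9 ]
profile [14, 16, 18, 18, 18, 18, 19, 33, 84, 150, 189, 178, 128, 78, 61, 60, 60, 60, 60, 61, 61, 61, 60, 60, 62, 62, 57, 47, 37, 32, 31, 32, 33, 33, 33, 33, 34, 33, 33, 33, 34, 34, 33, 33, 33, 33, 33, 34, 34, 34, 34, 33, 33, 34, 33, 34, 33]
plate centroid u 88.36 y [568.4 402. ]
R 0  
L 19 [617. 176.  14.] (np.int64(252), np.int64(259), np.int64(167), np.int64(170))
```

No contact force remains and the plate stays held at ~9.4 mm. I back off, lift and inspect.

{"fn": "drive_tool", "kwargs": {
  "slide": [
    [-0.03,0,0],
    [-0.07,0,0],
    [-0.12,0,0],
    [-0.16,0,-0.05],
    [-0.2,0,-0.15],
    [-0.25,0,-0.3],
    [-0.3,0,-0.45],
    [-0.3,0,-0.5]
  ],
  "rotation": [
    [0,0,0],
    [0,0,0],
    [0,0,0],
    [0,0,0],
    [0,0,0],
    [0,0,0],
    [0,0,0],
    [0,0,0]
  ]
}}

```text
clock: 30.35
eef_pos: [0.5651, 0.1067, 0.1323]
tool_rot: [0.712, 0.702, 0.003, 0.002]
ft_force: [-0.1, 0.9, -1.9]
grip_width: 0.0339
grasp_force: 0.0
```

{"fn": "drive_tool", "kwargs": {
  "slide": [
    [-0.2,0,0],
    [-0.4,0,0],
    [-0.6,0,0],
    [-0.8,0,0],
    [-0.8,0,0],
    [-0.8,0,0],
    [-0.8,0,0],
    [-0.8,0,0]
  ],
  "rotation": [
    [0,0,0],
    [0,0,0],
    [0,0,0],
    [0,0,0],
    [0,0,0],
    [0,0,0],
    [0,0,0],
    [0,0,0]
  ]
}}

```text
clock: 31.35
eef_pos: [0.5608, -0.0911, 0.1285]
tool_rot: [0.711, 0.703, -0.0, -0.0]
ft_force: [-0.4, 0.7, -0.3]
grip_width: 0.034
grasp_force: 0.0
```

```bash
python3 -c "
from h import *
plan(564,176,3,1.558);edge()
state(look('fin.png',box=(145,235,60,190),f=6))
import copy
print('ref');im=np.load('top0.npz')['im'];c=shot('top');c['image']=im;state(c)"
```

```text
slide [1.0683, 0.0018, 0.5022] rot [-0.0004, -0.0003, 0.0048] pos [560.8 -91.1 128.5] F [-0.4  0.7 -0.3] t 31.35 w 34.0 j [-0.16  0.44  0.01  1.15  0.    1.42]
profile [14, 16, 17, 17, 18, 18, 18, 32, 81, 145, 184, 173, 124, 76, 59, 58, 58, 58, 58, 59, 59, 58, 58, 59, 60, 61, 61, 60, 57, 55, 56, 58, 58, 59, 58, 58, 59, 59, 58, 58, 59, 61, 61, 61, 60, 56, 56, 57, 59, 59, 59, 59, 59, 60, 59, 58, 58]
plate centroid u 88.36 y [568.4 402. ]
R 2 [515. 188.  15.] (np.int64(231), np.int64(232), np.int64(171), np.int64(171))
L 19 [618. 179.  14.] (np.int64(252), np.int64(259), np.int64(167), np.int64(170))
plate mean [[580.6 399.8  24. ]] px 7 89.28571428571429
catch ang 2.78 38
catch ang 0.371 28
ref
plate mean [[567.6 387.9  24. ]] px 5 93.0
catch ang 2.789 36
catch ang 0.383 27
```

View pics/fin.png

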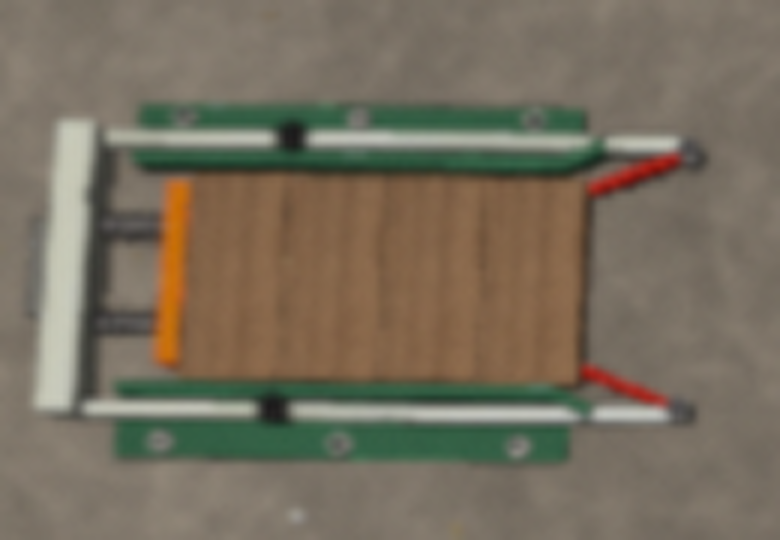

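The picture shows all four blanks in one straight row at px x 185–585. Both catch tips (590,190 and 585,372) are shut behind the last blank, at their initial angles to within about 0.01 rad.

```bash
python3 -c "
from workcell import bot
print(bot.job_done())"
```

```text
the job is handed in; nothing more can be done
None
```

The job is handed in; no verdict was returned, but the last picture shows all four blanks in one straight row, both catches shut behind blank_4, and the plate held in about 9.5 mm.

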